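# Stack a watch's parts dishes and cover them

### The arm

A 7-joint arm with a two-finger parallel gripper is mounted at the origin on the work surface. World frame = base frame: x ahead of the robot, y to its left, z up, the work surface at z = 0. Lengths are in m, angles in rad, forces in N, time in s.
With the tool pointing down it reaches from about 0.35 to 0.9 m from the base axis. Payload 8.1 kg.
Tool frame: the origin (TCP) lies midway between the tips of the shut fingers; the grasp point (between the pads) lies 19 mm behind it; z points along the fingers, y is the line along which they close (so a half turn about z gives the same grasp; the last joint's range is limited). The gripper opens to 92 mm and grips with 3 to 60 N. Pads are 19 mm wide; open, the fingers measure 130 mm over their backs; the gripper's body (75 mm by 190 mm) begins 47 mm behind the grasp point.
Start: joints at [-1.271, 0.434, 0.025, 1.573, -0.012, 1.134, -0.075], TCP at [0.245, 0.575, 0.227] pointing down, gripper open.
Joint ranges: [-2.62, 2.62], [-0.44, 2.09], [-1.27, 1.32], [0.08, 2.57], [-1.32, 4.46], [0.12, 2], [-2.74, 2.74]. Speed limits (rad/s): [2.22, 2.22, 3.01, 3.01, 3.14, 3.14, 3.14].

### API

Orientations are given as a rotation vector (axis times angle).
In Python, from cell import arm gives the robot as it stands.
- The arm moves only by the tool carry_out, never from a script. Its arguments are lists of equal length, an entry for each row: "claw": the finger opening in cm, from 0 to 9.18; "delta_pos": the shift along the tool's x, y, z in cm, a list of three; "angular": the turn, a rotation vector about the tool's x, y, z in rad, a list of three. In form: {"claw": [claw, ...], "delta_pos": [[dx, dy, dz], ...], "angular": [[ax, ay, az], ...]}. A call has 1 to 20 rows; each row shifts and turns the commanded pose from where the row before left it, along the tool's axes as they then stand; what a row does not reach is not made up. A row lasts 1/10 s, in which the tool goes at most 50 mm and 8.59 degrees, less where a joint would pass 70% of its speed; a pose out of reach is approached as far as the arm can. A call with a gripper value outside its range is refused whole. The fingers move at their own pace and stop on an object; "force" is the grip in N (left out, the last holds). Time passes only in rows, so rows that do not move let the fingers close. It gives the time, the measured TCP pose, the force, the opening and the grip force at its end, in the units of the state.
- arm.observe(): the state, without advancing time (a new reading comes with each control period).
- arm.get_image(name): name is "scene" or "side" or "wrist"; returns a dict with "frame" (420x560x3 uint8, red, green, blue), "mtx" (3x3 intrinsics, pixels), "T" (4x4, takes a point from camera to world coordinates). Camera axes: x right, y down, z forward; pixel columns grow to the right and rows downward; lengths in m; the calibration is good to about 2 mm. The wrist camera is an equidistant fisheye: a pixel r from the principal point sees the ray r / f radians off the axis. A picture is of the moment at which its call begins. There is no depth.
- arm.sign_off(): hands the job in; it is judged then, once.
Trained networks look in a picture, given as the dict that the camera call returned (one of the last four; its "shot" number tells which), for a name from the list of things; names that differ only in an ending like _2 or _b are one class to them, and where a whole thing is asked for, a point or a joint stands for the part that bears it (a point fixed in the world has none). Each returns a list of dicts, best first, with "conf" (0 to 1); they miss things now and then, are a little off and sometimes report something else, mostly with a low value. They report only what shows in the picture. A call takes as long as a camera call. They do not tell look-alikes from the thing itself.
- arm.look_for(label, picture): "centre" ([column, row] as shares, 0 to 1, of the picture: columns of its width, rows of its height, amid what is visible of it).
- arm.trace(label, picture): "region" (420x560 bool, what is visible of it) and "centre" ([column, row] as shares, 0 to 1, of the picture: columns of its width, rows of its height, amid what is visible of it).
- arm.place_of(label, picture): "centre" ([column, row] as shares, 0 to 1, of the picture: columns of its width, rows of its height: a listed point, or the origin of a listed thing).
The state is a dict: "clock": time; "joints": joint angles; "dq": joint speeds; "joint_efforts": joint torques, N m; "position": TCP position; "ee_rot": TCP orientation; "force": force on the tool from outside, world axes, zero at the start; "ft_torque": the same for the moment, N m; "width": opening from 0.0 (shut) to 1.0 (fully open); "gripper_force": force on a finger pad.
Only numpy, scipy, OpenCV 4.12 (cv2) and the standard library are available. Lean on these libraries where they do the work, as an engineer would, in place of code of your own. Each camera call takes 0.05 s, during which the arm holds its last target. There are 200 camera calls.

### The job

Put the watch that is being serviced away for the night: on the round wooden stand stack its parts dishes from the bottom up, first green, then yellow, then blue, each seated squarely in the one below, and last put the pale clear cover with the black knob on top. Keep the dishes level and set each down gently so that no parts spill, and leave the red dish, the eyeglass and the brown jar with the wooden cap where they are.

Things in the scene. Friction and masses are not known exactly. Their poses are not given: they have to be found in the camera images.
- stand: Brown wooden round stand, fixed. In mm: flange of diameter 80, 5 mm high, then a collar of diameter 66 with its top 14 mm above the bench, open above, inner diameter 54, inner floor at 7 mm. A seated dish rests its shoulder on the collar, its origin 9 mm above the stand's. Origin: centre of underside, on the bench, z up, yaw meaningless.
- dish_green: Green round parts dish with a steel movement plate; loose, 90 g. In mm: outer diameter 60, height 30: lowest 5 is a foot of diameter 49 tapering to 44, then upright walls, inner diameter 54. The foot drops into the stand or a dish below with 2.5 play; the shoulder rests on that rim, origin 25 above the lower dish's. Grip across the outside. Origin: centre of underside, z up, yaw meaningless.
- dish_yellow: Yellow round parts dish with three small brass wheels; loose, 90 g. In mm: outer diameter 60, height 30: lowest 5 is a foot of diameter 49 tapering to 44, then upright walls, inner diameter 54. The foot drops into the stand or a dish below with 2.5 play; the shoulder rests on that rim, origin 25 above the lower dish's. Grip across the outside. Origin: centre of underside, z up, yaw meaningless.
- dish_blue: Blue round parts dish with small steel screws; loose, 90 g. In mm: outer diameter 60, height 30: lowest 5 is a foot of diameter 49 tapering to 44, then upright walls, inner diameter 54. The foot drops into the stand or a dish below with 2.5 play; the shoulder rests on that rim, origin 25 above the lower dish's. Grip across the outside. Origin: centre of underside, z up, yaw meaningless.
- cover: Pale clear plastic round cover with black upright knob, in mm; loose, 80 g. Foot like the dishes' (5 mm high, diameter 49 tapering to 44), then a disc of diameter 60 from height 5 to 11, rising to 14 at the middle; knob of diameter 18 from height 14 to 40. Grip it by the knob. Seated on a dish its origin is 25 mm above the dish's. Origin: centre of underside, z up, yaw meaningless.
- dish_red: Red round parts dish, same shape as the others (60 mm diameter, 30 mm high), of another job: a bystander to leave alone. Origin: centre of the underside.
- loupe: Black watchmaker's eyeglass standing on its wide end, a bystander: 38 mm diameter at the foot, 34 mm high. Origin: centre of the underside.
- jar: Small brown glass jar with a light wooden cap, a bystander: 44 mm diameter, 52 mm high. Origin: centre of the underside.
There are look-alikes about, which are no part of the job. Several things look just like the dish_blue: the one meant starts farthest to the robot's right.

How it is judged:
On the way, in this order (a step that is already met when the one before it is completed fails the run):
1. the green dish is seated on the stand (horizontal distance between dish_green and stand below 0.005 m and z of dish_green in the frame of stand between 0.0065 and 0.0115 m and angle between dish_green's own z axis and vertical below 0.05 rad), for 0.2 s.
2. the yellow dish is seated on the green dish (all of step 1 and horizontal distance between dish_yellow and dish_green below 0.005 m and z of dish_yellow in the frame of dish_green between 0.0225 and 0.0275 m and angle between dish_yellow's own z axis and vertical below 0.05 rad), for 0.2 s.
3. the blue dish is seated on the yellow dish (all of step 2 and horizontal distance between dish_blue and dish_yellow below 0.005 m and z of dish_blue in the frame of dish_yellow between 0.0225 and 0.0275 m and angle between dish_blue's own z axis and vertical below 0.05 rad), for 0.2 s.
At the end, for the whole second after the job is handed in: On the stand are the green dish, on it the yellow, on it the blue, on it the cover: each within 5 mm of the axis of the one below, at its seated height within 2.5 mm, tilted less than 0.05 rad, released and at rest (all of step 3 and horizontal distance between cover and dish_blue below 0.005 m and z of cover in the frame of dish_blue between 0.0225 and 0.0275 m and angle between cover's own z axis and vertical below 0.05 rad and linear speed of each of dish_green, dish_yellow, dish_blue, cover below 0.02 m/s); the robot touches nothing.
It fails at once if a dish of the job is tipped by more than 0.4 rad (angle between any of dish_green, dish_yellow, dish_blue's own z axis and vertical above 0.4 rad).
It fails at once if a dish or the cover is set down or pressed with more than 40 N (contact force between dish_green and stand above 40 N or contact force between dish_yellow and dish_green above 40 N or contact force between dish_blue and dish_yellow above 40 N or contact force between cover and dish_blue above 40 N).
It fails at once if the red dish, the eyeglass or the jar is moved by more than 15 mm (distance of any of dish_red, loupe, jar from where it was at the start of the episode above 0.015 m).
It also fails if it takes over 112 s, if anything falls off the work surface, if the arm or the gripper's body presses on something with over 40 N, if the wrist force passes 120 N, or if a joint passes its speed limit or range.

## Working session

There is one attempt and no reset: what is moved stays moved. The work goes in short steps, Python scripts to look and compute and a tool call to move; the robot and the scene stay as the last step left them, time stands still between calls to the robot, and variables do not carry over. Pictures are saved under pics/ and viewed, at most 14 in all, crops included, and the job is handed in when it is done.

Besides the shell and the picture viewer there is one more tool, called after "Emit:" by a JSON object that holds its "api" and its "payload". carry_out: Moves the arm, as the interface text tells. Its arguments: {"type":"object","properties":{"claw":{"type":"array","items":{"type":"number"}},"delta_pos":{"type":"array","items":{"type":"array","items":{"type":"number"}}},"angular":{"type":"array","items":{"type":"array","items":{"type":"number"}}},"force":{"type":"number"}},"required":["claw","delta_pos","angular"]}

```bash
mkdir -p pics; cat > h.py <<'E'
import numpy as np, cv2
from cell import arm
def shot(n,f=None):
    p=arm.get_image(n)
    if f: cv2.imwrite('pics/'+f,p['frame'][:,:,::-1])
    return p
def ray(p,px,wrist=False):
    K=p['mtx'];u=np.array([(px[0]-K[0,2])/K[0,0],(px[1]-K[1,2])/K[1,1]])
    if wrist:
        r=np.linalg.norm(u); d=np.array([*(u/max(r,1e-9)*np.sin(r)),np.cos(r)])
    else: d=np.array([*u,1.])
    return p['T'][:3,3],p['T'][:3,:3]@d
def onz(p,px,z,wrist=False):
    o,d=ray(p,px,wrist); return (o+d*(z-o[2])/d[2])[:2]
E
python3 - <<'E'
from h import *
for c in ['scene','side']:
    p=shot(c,c+'1.png')
    print(c,p['T'][:3,3].round(3))
    for l in ['stand','dish_green','dish_yellow','dish_blue','cover','dish_red','loupe','jar']:
        for r in arm.place_of(l,p)[:4]:
            px=np.array(r['centre'])*[560,420]
            print(l,round(r['conf'],2),px.round(),onz(p,px,0).round(3))
s=arm.observe();print(s['position'],s['ee_rot'],s['width'],s['clock'])
E
```

```text
scene [1.075 0.431 0.461]
stand 0.89 [207. 173.] [ 0.453 -0.255]
dish_green 0.82 [404. 321.] [0.601 0.258]
dish_yellow 0.97 [148. 204.] [ 0.61  -0.251]
dish_blue 0.89 [296. 230.] [0.514 0.019]
dish_blue 0.63 [217. 234.] [ 0.602 -0.081]
cover 0.74 [304. 280.] [0.611 0.105]
dish_red 0.7 [271. 202.] [ 0.466 -0.074]
loupe 0.78 [435. 267.] [0.47  0.244]
loupe 0.32 [302. 281.] [0.617 0.105]
jar 0.73 [300. 279.] [0.613 0.1  ]
jar 0.6 [357. 228.] [0.445 0.096]
side [ 0.085 -0.687  0.516]
stand 0.89 [319. 319.] [ 0.457 -0.239]
dish_green 0.63 [230. 167.] [0.606 0.26 ]
dish_blue 0.9 [324. 234.] [ 0.602 -0.071]
dish_blue 0.68 [258. 224.] [0.526 0.024]
cover 0.9 [272. 197.] [0.604 0.096]
cover 0.52 [195. 219.] [0.443 0.109]
dish_red 0.64 [327. 237.] [ 0.6   -0.082]
dish_red 0.58 [254. 262.] [ 0.457 -0.069]
loupe 0.83 [177. 187.] [0.469 0.242]
jar 0.92 [199. 217.] [0.451 0.112]
[0.24503687 0.5749969  0.22677375] [6.28574509e-01 3.07802022e+00 1.85189704e-04] 1.0010022313697065 0.9
```

View pics/scene1.png

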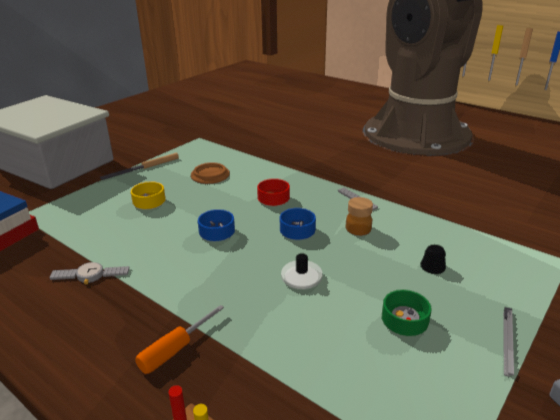

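View pics/side1.png

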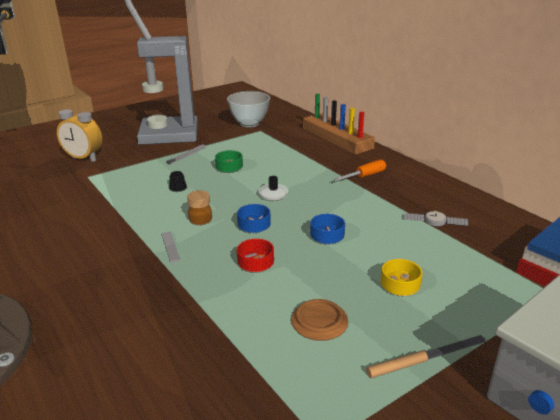

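Scene view: stand (210,173), yellow (148,195), red (273,192), cover (301,272), green (406,312), jar (360,217) and loupe (434,260). Candidates for dish_blue are (217,225), y≈-0.08, and (297,223), y≈+0.02. The robot's right is -y, so I choose (217,225). Next I fit silhouettes and take a close crop to check.

```bash
cat >> h.py <<'E'
from scipy.optimize import minimize
DISH=[(22,0),(24.5,5),(30,5),(30,30)]
MOD=dict(stand=[(40,0),(40,5),(33,14)],cover=[(22,0),(30,5),(30,11),(9,14),(9,40)],jar=[(22,0),(22,52)],loupe=[(19,0),(12,34)])
def proj(p,P,wrist=False):
    T=np.linalg.inv(p['T']);C=(T[:3,:3]@P.T).T+T[:3,3];K=p['mtx']
    if wrist:
        r=np.hypot(C[:,0],C[:,1]);th=np.arctan2(r,C[:,2]);u=C[:,:2]*(th/r)[:,None]
    else: u=C[:,:2]/C[:,2:]
    return u*[K[0,0],K[1,1]]+[K[0,2],K[1,2]]
A=np.linspace(0,2*np.pi,48,endpoint=False)
def sil(p,label,x,y,z0=0,w=False):
    m=np.zeros((420*2,560*2),np.uint8);L=MOD.get(label,DISH)
    for a,b in zip(L[:-1],L[1:]):
        P=np.array([[x+r/1e3*np.cos(t),y+r/1e3*np.sin(t),z0+z/1e3] for r,z in (a,b) for t in A])
        h=cv2.convexHull(((proj(p,P,w)+.5)*2*16).astype(np.int32));cv2.fillConvexPoly(m,h,1,shift=4)
    return m>0
def fit(items,label,x0,z0=0):
    """items: [(pic,mask,wrist)]; best xy over silhouettes"""
    big=[cv2.resize(m.astype(np.uint8),(1120,840),interpolation=cv2.INTER_NEAREST)>0 for _,m,_ in items]
    def c(v):
        s=0
        for (p,_,w),b in zip(items,big):
            q=sil(p,label,*v,z0,w);s+=1-(q&b).sum()/max((q|b).sum(),1)
        return s/len(items)
    r=minimize(c,x0,method='Nelder-Mead',options=dict(initial_simplex=np.array(x0)+np.array([[0,0],[.008,0],[0,.008]]),xatol=2e-4,fatol=1e-4))
    return r.x,r.fun
def masks(p,label,xy,z0=0,w=False):
    c=proj(p,np.array([[*xy,z0+.015]]),w)[0]
    R=[r for r in arm.trace(label,p) if np.linalg.norm(np.array(r['centre'])*[560,420]-c)<25]
    return [(p,R[0]['region'],w)] if R else []
E
python3 - <<'E'
from h import *
S=shot('scene');D=shot('side')
G=dict(stand=(.455,-.247),dish_green=(.603,.259),dish_yellow=(.61,-.251),dish_blue=(.602,-.076),cover=(.607,.1),dish_red=(.461,-.071),loupe=(.47,.243),jar=(.449,.105))
for l,g in G.items():
    a=masks(S,l,g);b=masks(D,l,g)
    print(l,*[(x.round(4),round(f,3)) for it in (a,b,a+b) if it for x,f in [fit(it,l,g)]])
cv2.imwrite('pics/crop.png',cv2.resize(S['frame'][190:250,180:340,::-1],None,fx=4,fy=4))
E
```

```text
stand (array([ 0.4526, -0.2465]), np.float64(0.069)) (array([ 0.4562, -0.2404]), np.float64(0.064)) (array([ 0.4541, -0.2436]), np.float64(0.094))
dish_green (array([0.6006, 0.2576]), np.float64(0.066)) (array([0.6019, 0.2607]), np.float64(0.073)) (array([0.6006, 0.2578]), np.float64(0.075))
dish_yellow (array([ 0.6042, -0.2558]), np.float64(0.036)) (array([ 0.6039, -0.2499]), np.float64(0.044)) (array([ 0.6042, -0.2519]), np.float64(0.09))
dish_blue (array([ 0.5999, -0.0832]), np.float64(0.062)) (array([ 0.5995, -0.0788]), np.float64(0.045)) (array([ 0.5998, -0.0808]), np.float64(0.078))
cover (array([0.6097, 0.0984]), np.float64(0.084)) (array([0.6103, 0.102 ]), np.float64(0.058)) (array([0.6104, 0.1007]), np.float64(0.087))
dish_red (array([ 0.4545, -0.0782]), np.float64(0.051)) (array([ 0.4563, -0.0738]), np.float64(0.066)) (array([ 0.4555, -0.0762]), np.float64(0.08))
loupe (array([0.4675, 0.2391]), np.float64(0.076)) (array([0.4705, 0.2449]), np.float64(0.128)) (array([0.4684, 0.2393]), np.float64(0.118))
jar (array([0.4432, 0.0957]), np.float64(0.147)) (array([0.4501, 0.1049]), np.float64(0.172)) (array([0.4465, 0.0986]), np.float64(0.169))
```

View pics/crop.png

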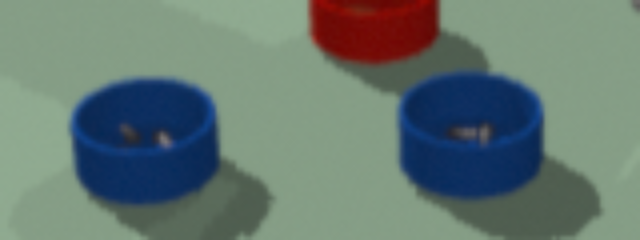

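The crop shows two identical blue dishes. The left one, scene (217,225), has the lower y, so it is the one meant. Now I move over green with the yaw squared up.

Emit:
{"api": "carry_out", "payload": {"claw": [9.18,9.18,9.18,9.18,9.18,9.18,9.18,9.18,9.18,9.18,9.18,9.18,9.18,9.18,9.18,9.18,9.18,9.18,9.18,9.18], "delta_pos": [[0,0,0],[0,0,0],[0,0,0],[0,0,0],[-2.2,-2,0.5],[-2.2,-2,0.5],[-2.2,-2,0.5],[-2.2,-2,0.5],[-2.2,-2,0.5],[-2.2,-2,0.5],[-2.2,-2,0.5],[-2.2,-2,0.5],[-2.2,-2,0.5],[-2.2,-2,0.5],[-2.2,-2,0.5],[-2.2,-2,0.5],[-2.2,-2,0.5],[-2.2,-2,0.5],[-2.2,-2,0.5],[-2.2,-2,0.5]], "angular": [[0,0,-0.1],[0,0,-0.1],[0,0,-0.1],[0,0,-0.1],[0,0,0],[0,0,0],[0,0,0],[0,0,0],[0,0,0],[0,0,0],[0,0,0],[0,0,0],[0,0,0],[0,0,0],[0,0,0],[0,0,0],[0,0,0],[0,0,0],[0,0,0],[0,0,0]]}}

```text
clock: 3.8
position: [0.597, 0.2531, 0.1466]
ee_rot: [0.004, 3.141, 0.0]
force: [0.5, 0.4, -0.0]
width: 0.997
gripper_force: 0.0
```

```bash
cat > look.py <<'E'
import sys
from h import *
from scipy.spatial.transform import Rotation as R
# look.py label x y z0 [png]: wrist fit and tool-frame shift (cm)
l=sys.argv[1];g=[float(sys.argv[2]),float(sys.argv[3])];z0=float(sys.argv[4])
p=shot('wrist',sys.argv[5] if len(sys.argv)>5 else None)
s=arm.observe();M=R.from_rotvec(s['ee_rot']).as_matrix()
print('t',round(s['clock'],2),'tcp',s['position'].round(4) if hasattr(s['position'],'round') else s['position'],'cam',p['T'][:3,3].round(3),'j',np.round(s['joints'],2));print(M.round(3))
for r in arm.trace(l,p):
    print('seen',round(r['conf'],2),(np.array(r['centre'])*[560,420]).round())
m=masks(p,l,g,z0,True)
if m:
    x,f=fit(m,l,g,z0);print('fit',x.round(4),round(f,3),'tool shift cm',(M.T@np.array([*(x-np.array(s['position'])[:2]),z0-s['position'][2]])*100).round(2))
E
python3 look.py dish_green .601 .259 0 w1.png
```

```text
t 3.85 tcp [0.6009 0.2472 0.1457] cam [0.528 0.253 0.304] j [-0.5   0.54  0.04  1.61 -0.02  0.99  1.11]
[[-1.     0.009  0.002]
 [ 0.009  1.    -0.004]
 [-0.002 -0.004 -1.   ]]
seen 0.56 [286. 207.]
fit [0.6024 0.2603] 0.056 tool shift cm [-0.11  1.37 14.57]
```

View pics/w1.png

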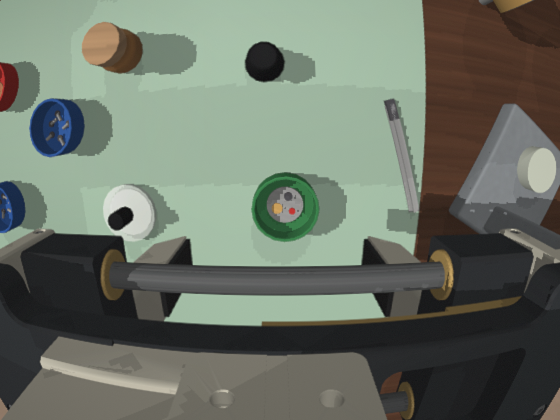

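The wrist view shows green at (286,207) with the fingers clear. The arm was still settling, so I re-measure.

```bash
for i in 1 2; do python3 look.py dish_green .601 .259 0|grep -v '\[\|seen' ; python3 look.py dish_green .601 .259 0 | grep 'fit\|tcp'; done
```

```text
t 4.15 tcp [0.5953 0.2554 0.1469] cam [0.527 0.255 0.305] j [-0.51  0.54  0.03  1.61 -0.02  0.99  1.1 ]
fit [0.6019 0.2602] 0.042 tool shift cm [-0.66  0.47 14.69]
t 4.45 tcp [0.5958 0.2544 0.1469] cam [0.527 0.255 0.305] j [-0.51  0.54  0.03  1.61 -0.02  0.99  1.1 ]
fit [0.6024 0.2601] 0.04 tool shift cm [-0.65  0.57 14.69]
```

Emit:
{"api": "carry_out", "payload": {"claw": [9.18,9.18,9.18,9.18,9.18,9.18,9.18,9.18,9.18,9.18,9.18,9.18,9.18,6,5,5,5,5,5,5], "delta_pos": [[-0.65,0.5,0],[0,0,1.5],[0,0,1.5],[0,0,1.5],[0,0,1.5],[0,0,1.5],[0,0,1.5],[0,0,1.5],[0,0,1.5],[0,0,1],[0,0,0.6],[0,0,0.3],[0,0,0],[0,0,0],[0,0,0],[0,0,0],[0,0,0],[0,0,0],[0,0,0],[0,0,0]], "angular": [[0,0,0],[0,0,0],[0,0,0],[0,0,0],[0,0,0],[0,0,0],[0,0,0],[0,0,0],[0,0,0],[0,0,0],[0,0,0],[0,0,0],[0,0,0],[0,0,0],[0,0,0],[0,0,0],[0,0,0],[0,0,0],[0,0,0],[0,0,0]], "force": 15}}

```text
clock: 6.55
position: [0.6028, 0.2591, 0.008]
ee_rot: [0.004, 3.141, 0.0]
force: [-0.4, -0.5, 4.3]
width: 0.658
gripper_force: 15.0
```

Emit:
{"api": "carry_out", "payload": {"claw": [5,5,5,5,5,5,5,5,5,5], "delta_pos": [[0,0,-0.3],[0,0,-0.7],[0,0,-1.3],[0,0,-1.7],[0,0,-1.7],[0,0,-1.7],[0,0,-1.7],[0,0,-1.7],[0,0,-0.8],[0,0,-0.4]], "angular": [[0,0,0],[0,0,0],[0,0,0],[0,0,0],[0,0,0],[0,0,0],[0,0,0],[0,0,0],[0,0,0],[0,0,0]]}}

```text
clock: 7.55
position: [0.6031, 0.2591, 0.1292]
ee_rot: [0.005, 3.14, 0.001]
force: [-0.0, 0.2, -1.9]
width: 0.654
gripper_force: 15.0
```

Emit:
{"api": "carry_out", "payload": {"claw": [5,5,5,5,5,5,5,5,5,5,5,5,5,5,5,5,5,5,5,5], "delta_pos": [[0.3,-1,0],[0.6,-2,0],[0.8,-2.8,0],[0.8,-2.8,0],[0.8,-2.8,0],[0.8,-2.8,0],[0.8,-2.8,0],[0.8,-2.8,0],[0.8,-2.8,0],[0.8,-2.8,0],[0.8,-2.8,0],[0.8,-2.8,0],[0.8,-2.8,0],[0.8,-2.8,0],[0.8,-2.8,0],[0.8,-2.8,0],[0.8,-2.8,0],[0.8,-2.8,0],[0.5,-1.8,0],[0.2,-0.8,0]], "angular": [[0,0,0],[0,0,0],[0,0,0],[0,0,0],[0,0,0],[0,0,0],[0,0,0],[0,0,0],[0,0,0],[0,0,0],[0,0,0],[0,0,0],[0,0,0],[0,0,0],[0,0,0],[0,0,0],[0,0,0],[0,0,0],[0,0,0],[0,0,0]]}}

```text
clock: 9.55
position: [0.455, -0.2469, 0.127]
ee_rot: [-0.01, -3.14, 0.0]
force: [0.3, -0.4, -0.9]
width: 0.658
gripper_force: 15.0
```

```bash
python3 -c "
from h import *
for i in range(4): shot('wrist')"; python3 look.py stand .454 -.2436 0 w2.png; python3 look.py dish_green .454 -.2436 .12;python3 look.py dish_yellow .604 -.252 0|grep fit
```

```text
t 9.8 tcp [ 0.4574 -0.2433  0.1275] cam [ 0.389 -0.244  0.285] j [ 0.3   0.37  0.11  1.96 -0.06  0.81  2.01]
[[-1.     0.001 -0.   ]
 [ 0.001  1.     0.001]
 [ 0.     0.001 -1.   ]]
seen 0.87 [280. 185.]
fit [ 0.4553 -0.2411] 0.401 tool shift cm [ 0.2   0.21 12.75]
t 9.95 tcp [ 0.4576 -0.2435  0.1277] cam [ 0.389 -0.243  0.286] j [ 0.3   0.37  0.11  1.96 -0.06  0.81  2.01]
[[-1.     0.001  0.   ]
 [ 0.001  1.     0.   ]
 [-0.     0.    -1.   ]]
```

View pics/w2.png

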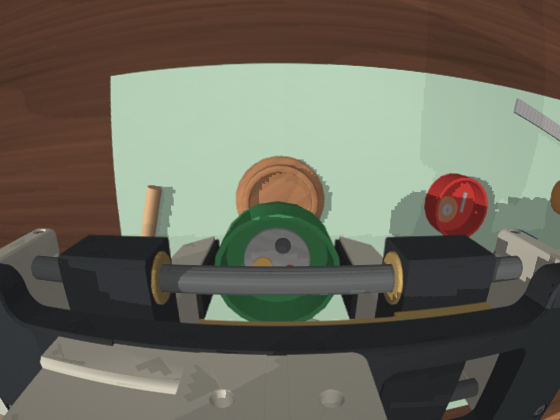

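The wrist view shows the stand at (280,190), partly hidden by the held green dish (280,255). I fit each using only its visible part.

```bash
cat >> h.py <<'E'
def fitv(p,label,m,valid,x0,z0):
    "wrist fit restricted to valid pixels"
    b=cv2.resize(m.astype(np.uint8),(1120,840),interpolation=0)>0;v=cv2.resize(valid.astype(np.uint8),(1120,840),interpolation=0)>0
    def c(q):
        s=sil(p,label,*q,z0,True)&v;return 1-(s&b&v).sum()/max(((s|b)&v).sum(),1)
    r=minimize(c,x0,method='Nelder-Mead',options=dict(initial_simplex=np.array(x0)+np.array([[0,0],[.006,0],[0,.006]]),xatol=1e-4,fatol=1e-4))
    return r.x.round(4),round(r.fun,3)
HUE=dict(dish_green=(60,85),dish_yellow=(18,32),dish_blue=(105,125),stand=(5,17))
def col(p,l):
    h=cv2.cvtColor(p['frame'],cv2.COLOR_RGB2HSV);a,b=HUE[l];return (h[...,0]>=a)&(h[...,0]<=b)&(h[...,1]>(110 if l!='stand' else 90))&(h[...,2]>25)
E
cat > over.py <<'E'
import sys
from h import *
# over.py held lower x y zlower grip : held dish and lower thing in the wrist view
held,low=sys.argv[1:3];g=[float(sys.argv[3]),float(sys.argv[4])];zl=float(sys.argv[5]);dz=float(sys.argv[6])
p=shot('wrist');s=arm.observe();t=np.array(s['position'])
rows=np.arange(420)[:,None]*np.ones((1,560)); cols=np.arange(560)[None]*np.ones((420,1))
hm=col(p,held)
win=(cols>200)&(cols<360)
print('tcp',t.round(4),'held',fitv(p,held,cv2.morphologyEx((hm&win).astype(np.uint8),cv2.MORPH_CLOSE,np.ones((25,25)))>0,(rows<245)&win,t[:2],t[2]-dz))
occ=sil(p,held,*t[:2],t[2]-dz,True)[::2,::2]
occ=cv2.dilate(occ.astype(np.uint8),np.ones((7,7)))>0
R=arm.trace(low,p)
for r in R[:2]:
    c=np.array(r['centre'])*[560,420]
    print(round(r['conf'],2),c.round(),fitv(p,low,r['region'],~occ&(rows<232),g,zl))
E
python3 over.py dish_green stand .4545 -.2425 0 .008
```

```text
tcp [ 0.4573 -0.2445  0.1277] held (array([ 0.4582, -0.2446]), np.float64(0.234))
0.92 [283. 184.] (array([ 0.4563, -0.2409]), np.float64(0.026))
```

Emit:
{"api": "carry_out", "payload": {"claw": [5,5,5,5,5,5,5,5,5,5], "delta_pos": [[0.1,0.3,0.3],[0,0,1],[0,0,1.5],[0,0,1.5],[0,0,1.5],[0,0,1.4],[0,0,1],[0,0,0.6],[0,0,0.4],[0,0,0]], "angular": [[0,0,0],[0,0,0],[0,0,0],[0,0,0],[0,0,0],[0,0,0],[0,0,0],[0,0,0],[0,0,0],[0,0,0]]}}

```text
clock: 11.3
position: [0.4561, -0.2416, 0.0354]
ee_rot: [-0.004, -3.141, -0.0]
force: [-0.7, 0.7, -1.0]
width: 0.656
gripper_force: 15.0
```

```bash
python3 over.py dish_green stand .4545 -.2425 0 .008; python3 - <<'E'
from h import *
S=shot('scene');D=shot('side')
cv2.imwrite('pics/a.png',np.hstack([cv2.resize(S['frame'][120:220,150:270],(480,400)),cv2.resize(D['frame'][240:340,270:350],(320,400))])[:,:,::-1])
E
```

```text
tcp [ 0.4563 -0.2417  0.0358] held (array([ 0.4568, -0.2419]), np.float64(0.234))
0.86 [278. 198.] (array([ 0.4564, -0.2409]), np.float64(0.026))
```

View pics/a.png

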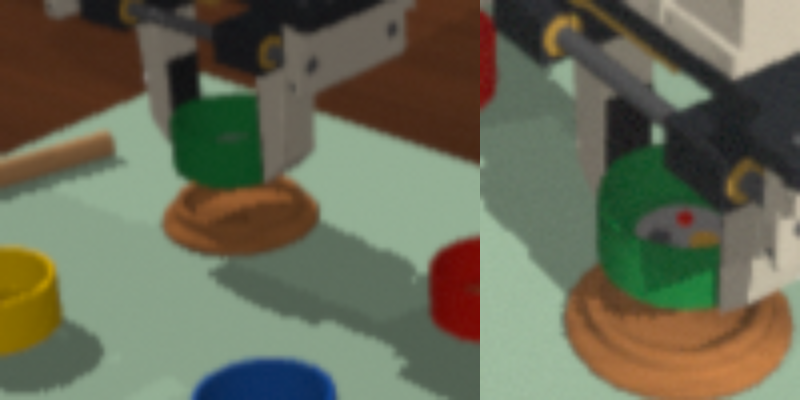

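Both crops show green centred over the stand, about 15 mm above it. Lowering it gently.

Emit:
{"api": "carry_out", "payload": {"claw": [5,5,5,5,5,5,5,5,5,5,5], "delta_pos": [[0,0.05,0.3],[0,0,0.3],[0,0,0.3],[0,0,0.2],[0,0,0.2],[0,0,0.15],[0,0,0.15],[0,0,0.1],[0,0,0.1],[0,0,0],[0,0,0]], "angular": [[0,0,0],[0,0,0],[0,0,0],[0,0,0],[0,0,0],[0,0,0],[0,0,0],[0,0,0],[0,0,0],[0,0,0],[0,0,0]]}}

```text
clock: 12.6
position: [0.4562, -0.2411, 0.0178]
ee_rot: [0.005, 3.142, 0.0]
force: [-0.5, 0.2, -1.7]
width: 0.663
gripper_force: 15.0
```

Nearly there, with no contact yet. I release in small steps and then back off.

Emit:
{"api": "carry_out", "payload": {"claw": [5,5,6.3,6.6,7,8,9.18,9.18,9.18,9.18], "delta_pos": [[0,0,0.08],[0,0,0],[0,0,0],[0,0,0],[0,0,0],[0,0,0],[0,0,0],[0,0,0],[0,0,0],[0,0,0]], "angular": [[0,0,0],[0,0,0],[0,0,0],[0,0,0],[0,0,0],[0,0,0],[0,0,0],[0,0,0],[0,0,0],[0,0,0]]}}

```text
clock: 13.6
position: [0.4562, -0.2412, 0.0169]
ee_rot: [0.004, 3.142, -0.0]
force: [0.1, -0.5, 1.0]
width: 0.999
gripper_force: 0.0
```

Emit:
{"api": "carry_out", "payload": {"claw": [9.18,9.18,9.18,9.18,9.18,9.18,9.18,9.18,9.18,9.18], "delta_pos": [[0,0,-0.5],[0,0,-1],[0,0,-1.5],[0,0,-2],[0,0,-2.5],[0,0,-2.5],[0,0,-1.5],[0,0,-0.6],[0,0,0],[0,0,0]], "angular": [[0,0,0],[0,0,0],[0,0,0],[0,0,0],[0,0,0],[0,0,0],[0,0,0],[0,0,0],[0,0,0],[0,0,0]]}}

```text
clock: 14.6
position: [0.4558, -0.2409, 0.1375]
ee_rot: [-0.004, -3.141, -0.0]
force: [0.5, 0.0, -0.3]
width: 1.003
gripper_force: 0.0
```

```bash
python3 look.py dish_green .456 -.241 .009 w3.png; python3 look.py dish_yellow .604 -.252 0
```

```text
t 14.65 tcp [ 0.4556 -0.2409  0.1372] cam [ 0.387 -0.241  0.295] j [ 0.29  0.36  0.12  1.95 -0.05  0.83  2.01]
[[-1.     0.003 -0.001]
 [ 0.003  1.     0.001]
 [ 0.001  0.001 -1.   ]]
t 14.8 tcp [ 0.4557 -0.2409  0.1371] cam [ 0.387 -0.241  0.295] j [ 0.29  0.36  0.12  1.95 -0.05  0.83  2.01]
[[-1.     0.003 -0.001]
 [ 0.003  1.     0.001]
 [ 0.001  0.001 -1.   ]]
seen 0.61 [266. 317.]
fit [ 0.604  -0.2501] 0.859 tool shift cm [-14.85  -0.88  13.69]
```

View pics/w3.png

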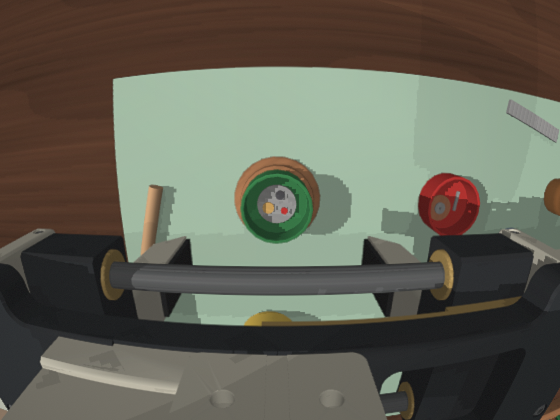

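Green, seen at (278,207), sits concentric in the stand. Next I move over yellow.

Emit:
{"api": "carry_out", "payload": {"claw": [9.18,9.18,9.18,9.18,9.18,9.18,9.18,9.18,9.18,9.18], "delta_pos": [[-1,-0.2,0],[-2.5,-0.2,0],[-3,-0.2,0],[-3,-0.2,0],[-3,-0.1,0],[-1.6,0,0],[-0.7,0,0],[0,0,0],[0,0,0],[0,0,0]], "angular": [[0,0,0],[0,0,0],[0,0,0],[0,0,0],[0,0,0],[0,0,0],[0,0,0],[0,0,0],[0,0,0],[0,0,0]]}}

```text
clock: 15.9
position: [0.6032, -0.2509, 0.138]
ee_rot: [-0.006, -3.141, 0.0]
force: [0.3, 0.5, 0.3]
width: 0.994
gripper_force: 0.0
```

```bash
python3 look.py dish_yellow .604 -.250 0; python3 - <<'E'
from h import *
S=shot('scene');D=shot('side')
for l,g,z in [('dish_green',(.456,-.241),.009)]:
    for p in (S,D):
        R=masks(p,l,g,z)
        if R:
            for zz in (.005,.009,.014): print(l,zz,fit(R,l,g,zz))
E
```

```text
t 15.95 tcp [ 0.6033 -0.2509  0.1382] cam [ 0.535 -0.251  0.296] j [ 0.24  0.56  0.12  1.61 -0.07  0.98  1.94]
[[-1.     0.004 -0.   ]
 [ 0.004  1.    -0.   ]
 [ 0.    -0.    -1.   ]]
seen 0.58 [281. 204.]
fit [ 0.6045 -0.25  ] 0.027 tool shift cm [-0.12  0.09 13.82]
dish_green 0.005 (array([ 0.44716681, -0.2540972 ]), np.float64(0.04782105669109138))
dish_green 0.009 (array([ 0.45233266, -0.24853331]), np.float64(0.05752380952380953))
dish_green 0.014 (array([ 0.45914692, -0.24086458]), np.float64(0.07399103139013452))
dish_green 0.005 (array([ 0.45823562, -0.23808665]), np.float64(0.04689203925845142))
dish_green 0.009 (array([ 0.4553645 , -0.24156574]), np.float64(0.061925199264255104))
dish_green 0.014 (array([ 0.45185969, -0.24547144]), np.float64(0.07790837854128996))
```

Emit:
{"api": "carry_out", "payload": {"claw": [9.18,9.18,9.18,9.18,9.18,9.18,9.18,9.18,9.18,9.18,9.18,6,5,5,5,5,5,5], "delta_pos": [[-0.1,0.1,0.5],[0,0,1.5],[0,0,2],[0,0,2],[0,0,2],[0,0,2],[0,0,1.5],[0,0,1],[0,0,0.5],[0,0,0],[0,0,0],[0,0,0],[0,0,0],[0,0,0],[0,0,0],[0,0,0],[0,0,0],[0,0,0]], "angular": [[0,0,0],[0,0,0],[0,0,0],[0,0,0],[0,0,0],[0,0,0],[0,0,0],[0,0,0],[0,0,0],[0,0,0],[0,0,0],[0,0,0],[0,0,0],[0,0,0],[0,0,0],[0,0,0],[0,0,0],[0,0,0]]}}

```text
clock: 18.05
position: [0.6052, -0.2496, 0.0081]
ee_rot: [0.004, 3.141, -0.0]
force: [-1.9, 0.2, 2.4]
width: 0.646
gripper_force: 15.0
```

Emit:
{"api": "carry_out", "payload": {"claw": [5,5,5,5,5,5,5,5,5], "delta_pos": [[0,0,-0.3],[0,0,-0.7],[0,0,-1.5],[0,0,-2],[0,0,-2],[0,0,-2],[0,0,-2],[0,0,-1],[0,0,-0.5]], "angular": [[0,0,0],[0,0,0],[0,0,0],[0,0,0],[0,0,0],[0,0,0],[0,0,0],[0,0,0],[0,0,0]]}}

```text
clock: 18.95
position: [0.6057, -0.2498, 0.1297]
ee_rot: [0.005, 3.139, -0.001]
force: [0.5, -0.6, -0.8]
width: 0.65
gripper_force: 15.0
```

Emit:
{"api": "carry_out", "payload": {"claw": [5,5,5,5,5,5,5,5,5,5,5], "delta_pos": [[0.5,0.1,0],[1.2,0.1,0],[2,0.1,0],[2.2,0.1,0],[2.2,0.1,0],[2.2,0.1,0],[2,0.1,0],[1.5,0.1,0],[0.7,0.1,0],[0.3,0,0],[0,0,0]], "angular": [[0,0,0],[0,0,0],[0,0,0],[0,0,0],[0,0,0],[0,0,0],[0,0,0],[0,0,0],[0,0,0],[0,0,0],[0,0,0]]}}

```text
clock: 20.05
position: [0.4572, -0.2401, 0.1277]
ee_rot: [-0.005, -3.141, -0.0]
force: [0.6, 0.2, -0.7]
width: 0.642
gripper_force: 15.0
```

```bash
for i in 1 2; do python3 over.py dish_yellow dish_green .456 -.241 .009 .008; done; python3 -c "
from h import *;shot('wrist','w4.png')"
```

```text
tcp [ 0.4577 -0.2401  0.1278] held (array([ 0.4568, -0.2404]), np.float64(0.09))
0.89 [275. 188.] (array([ 0.4562, -0.2416]), np.float64(0.026))
tcp [ 0.4579 -0.2401  0.1278] held (array([ 0.458 , -0.2403]), np.float64(0.049))
0.77 [277. 189.] (array([ 0.4561, -0.2417]), np.float64(0.025))
```

View pics/w4.png

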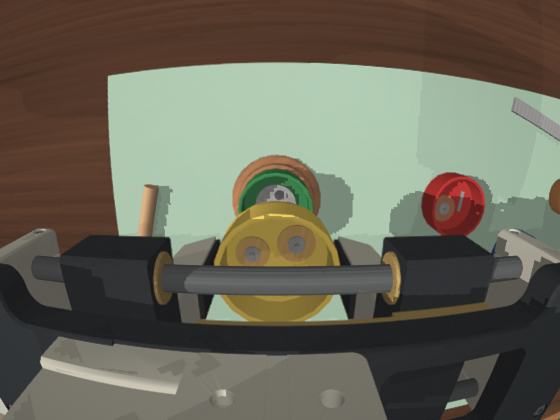

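Yellow (278,262) is held level, and green (276,190) shows below it. Descending close with a small correction.

Emit:
{"api": "carry_out", "payload": {"claw": [5,5,5,5,5,5,5,5,5], "delta_pos": [[0.17,-0.14,0.3],[0,0,1],[0,0,1.5],[0,0,1.5],[0,0,1.2],[0,0,0.8],[0,0,0.5],[0,0,0],[0,0,0]], "angular": [[0,0,0],[0,0,0],[0,0,0],[0,0,0],[0,0,0],[0,0,0],[0,0,0],[0,0,0],[0,0,0]]}}

```text
clock: 21.2
position: [0.4557, -0.2417, 0.0602]
ee_rot: [0.005, 3.141, -0.0]
force: [-0.1, -0.1, -1.2]
width: 0.647
gripper_force: 15.0
```

```bash
for i in 1 2; do python3 over.py dish_yellow dish_green .456 -.241 .009 .008; done
```

```text
tcp [ 0.4558 -0.2417  0.0603] held (array([ 0.4557, -0.2418]), np.float64(0.043))
0.57 [282. 196.] (array([ 0.4569, -0.2415]), np.float64(0.05))
tcp [ 0.4558 -0.2417  0.0604] held (array([ 0.4557, -0.242 ]), np.float64(0.082))
0.86 [283. 196.] (array([ 0.4568, -0.2414]), np.float64(0.04))
```

Emit:
{"api": "carry_out", "payload": {"claw": [5,5,5,5,5,5,5,5,5,5,5], "delta_pos": [[-0.05,0,0.3],[0,0,0.3],[0,0,0.3],[0,0,0.2],[0,0,0.2],[0,0,0.15],[0,0,0.15],[0,0,0.1],[0,0,0.1],[0,0,0],[0,0,0]], "angular": [[0,0,0],[0,0,0],[0,0,0],[0,0,0],[0,0,0],[0,0,0],[0,0,0],[0,0,0],[0,0,0],[0,0,0],[0,0,0]]}}

```text
clock: 22.5
position: [0.456, -0.2415, 0.042]
ee_rot: [0.004, 3.141, 0.0]
force: [0.2, 0.5, 0.5]
width: 0.645
gripper_force: 15.0
```

Emit:
{"api": "carry_out", "payload": {"claw": [5,6.3,6.6,7,8,9.18,9.18,9.18,9.18], "delta_pos": [[0,0,0.05],[0,0,0],[0,0,0],[0,0,0],[0,0,0],[0,0,0],[0,0,0],[0,0,0],[0,0,0]], "angular": [[0,0,0],[0,0,0],[0,0,0],[0,0,0],[0,0,0],[0,0,0],[0,0,0],[0,0,0],[0,0,0]]}}

```text
clock: 23.4
position: [0.456, -0.2415, 0.0414]
ee_rot: [0.005, 3.142, 0.0]
force: [-0.5, -0.7, 0.3]
width: 1.001
gripper_force: 0.0
```

Emit:
{"api": "carry_out", "payload": {"claw": [9.18,9.18,9.18,9.18,9.18,9.18,9.18,9.18,9.18,9.18,9.18,9.18,9.18,9.18,9.18,9.18,9.18,9.18,9.18], "delta_pos": [[0,0,-0.5],[0,0,-1],[0,0,-1.5],[0,0,-2],[0,0,-2.3],[0,0,-1.5],[0,0,-0.7],[0,0,0],[-1,1.1,0],[-2,2.2,0],[-2.5,2.8,0],[-2.5,2.8,0],[-2.5,2.8,0],[-2,2.3,0],[-1.2,1.4,0],[-0.7,0.8,0],[0,0,0],[0,0,0],[0,0,0]], "angular": [[0,0,0],[0,0,0],[0,0,0],[0,0,0],[0,0,0],[0,0,0],[0,0,0],[0,0,0],[0,0,0],[0,0,0],[0,0,0],[0,0,0],[0,0,0],[0,0,0],[0,0,0],[0,0,0],[0,0,0],[0,0,0],[0,0,0]]}}

```text
clock: 25.3
position: [0.5995, -0.0817, 0.1364]
ee_rot: [-0.008, -3.141, 0.001]
force: [-0.5, 0.2, 0.9]
width: 1.007
gripper_force: 0.0
```

```bash
python3 look.py dish_blue .600 -.080 0; python3 - <<'E'
from h import *
S=shot('scene');D=shot('side')
for p in (S,D):
    for l,g,z in [('dish_green',(.456,-.241),.009),('dish_yellow',(.456,-.241),.034)]:
        R=masks(p,l,g,z)
        if R: print(l,fit(R,l,g,z))
cv2.imwrite('pics/b.png',np.hstack([cv2.resize(S['frame'][110:210,150:270],(480,400)),cv2.resize(D['frame'][230:330,270:350],(320,400))])[:,:,::-1])
E
```

```text
t 25.35 tcp [ 0.5996 -0.0816  0.1365] cam [ 0.531 -0.081  0.294] j [-0.01  0.49  0.08  1.73 -0.05  0.92  1.66]
[[-1.     0.005 -0.   ]
 [ 0.005  1.    -0.001]
 [ 0.    -0.001 -1.   ]]
seen 0.64 [399. 113.]
seen 0.56 [279. 206.]
fit [ 0.6013 -0.0789] 0.022 tool shift cm [-0.17  0.28 13.65]
dish_green (array([ 0.45784894, -0.24368328]), np.float64(0.45971385542168675))
dish_yellow (array([ 0.45273031, -0.24763911]), np.float64(0.07643072289156627))
dish_green (array([ 0.45541973, -0.2412912 ]), np.float64(0.647185151096794))
dish_yellow (array([ 0.4553946 , -0.24203079]), np.float64(0.04650119617224879))
```

View pics/b.png

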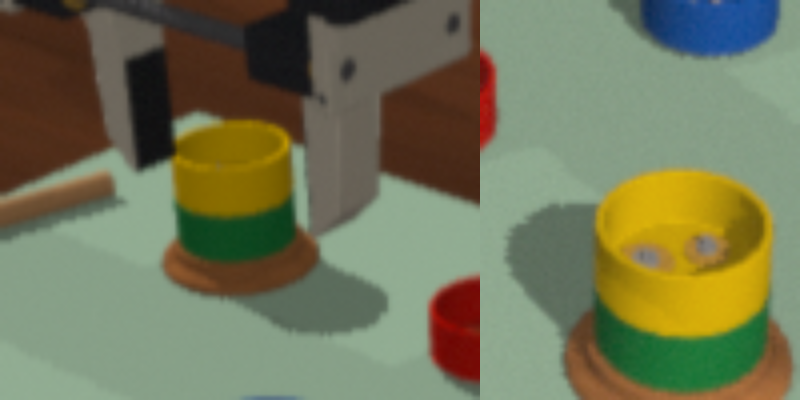

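Yellow is seated squarely on green in both crops. Grasping the right-hand blue dish at about (0.601,-0.079).

Emit:
{"api": "carry_out", "payload": {"claw": [9.18,9.18,9.18,9.18,9.18,9.18,9.18,9.18,9.18,9.18,9.18,6,5,5,5,5,5,5], "delta_pos": [[-0.17,0.27,0.5],[0,0,1.5],[0,0,2],[0,0,2],[0,0,2],[0,0,2],[0,0,1.5],[0,0,0.9],[0,0,0.45],[0,0,0],[0,0,0],[0,0,0],[0,0,0],[0,0,0],[0,0,0],[0,0,0],[0,0,0],[0,0,0]], "angular": [[0,0,0],[0,0,0],[0,0,0],[0,0,0],[0,0,0],[0,0,0],[0,0,0],[0,0,0],[0,0,0],[0,0,0],[0,0,0],[0,0,0],[0,0,0],[0,0,0],[0,0,0],[0,0,0],[0,0,0],[0,0,0]]}}

```text
clock: 27.55
position: [0.6022, -0.0773, 0.0081]
ee_rot: [0.005, 3.141, -0.0]
force: [-0.1, 0.6, 3.1]
width: 0.66
gripper_force: 15.0
```

Emit:
{"api": "carry_out", "payload": {"claw": [5,5,5,5,5,5,5,5,5,5], "delta_pos": [[0,0,-0.3],[0,0,-0.7],[0,0,-1.5],[0,0,-2],[0,0,-2],[0,0,-2],[0,0,-2],[0,0,-2],[0,0,-1],[0,0,-0.5]], "angular": [[0,0,0],[0,0,0],[0,0,0],[0,0,0],[0,0,0],[0,0,0],[0,0,0],[0,0,0],[0,0,0],[0,0,0]]}}

```text
clock: 28.55
position: [0.6027, -0.0773, 0.1496]
ee_rot: [0.004, 3.139, -0.0]
force: [0.3, -0.2, -0.7]
width: 0.659
gripper_force: 15.0
```

Emit:
{"api": "carry_out", "payload": {"claw": [5,5,5,5,5,5,5,5,5,5,5,5], "delta_pos": [[0.4,-0.45,0],[1,-1.1,0],[1.7,-1.9,0],[1.9,-2.2,0],[1.9,-2.2,0],[1.9,-2.2,0],[1.9,-2.2,0],[1.6,-1.8,0],[1.2,-1.3,0],[0.6,-0.7,0],[0.3,-0.3,0],[0,0,0]], "angular": [[0,0,0],[0,0,0],[0,0,0],[0,0,0],[0,0,0],[0,0,0],[0,0,0],[0,0,0],[0,0,0],[0,0,0],[0,0,0],[0,0,0]]}}

```text
clock: 29.75
position: [0.4572, -0.2405, 0.1476]
ee_rot: [-0.005, -3.141, -0.0]
force: [1.1, 0.1, -0.4]
width: 0.653
gripper_force: 15.0
```

```bash
for i in 1 2; do python3 over.py dish_blue dish_yellow .456 -.2415 .034 .008; done
```

```text
tcp [ 0.4578 -0.2399  0.1477] held (array([ 0.4576, -0.2408]), np.float64(0.016))
0.76 [277. 188.] (array([ 0.4561, -0.2418]), np.float64(0.023))
tcp [ 0.4583 -0.2395  0.1478] held (array([ 0.4585, -0.24  ]), np.float64(0.016))
0.7 [275. 189.] (array([ 0.456 , -0.2418]), np.float64(0.021))
0.7 [266. 167.] (array([ 0.456 , -0.2415]), np.float64(1.0))
```

Emit:
{"api": "carry_out", "payload": {"claw": [5,5,5,5,5,5,5,5,5], "delta_pos": [[0.18,-0.17,0.3],[0,0,1],[0,0,1.5],[0,0,1.3],[0,0,1],[0,0,0.7],[0,0,0.5],[0,0,0],[0,0,0]], "angular": [[0,0,0],[0,0,0],[0,0,0],[0,0,0],[0,0,0],[0,0,0],[0,0,0],[0,0,0],[0,0,0]]}}

```text
clock: 30.85
position: [0.4561, -0.2421, 0.0851]
ee_rot: [0.005, 3.141, -0.0]
force: [-0.1, 0.1, 0.0]
width: 0.658
gripper_force: 15.0
```

```bash
for i in 1 2; do python3 over.py dish_blue dish_yellow .456 -.2415 .034 .008; done
```

```text
tcp [ 0.4562 -0.2422  0.0853] held (array([ 0.4564, -0.2424]), np.float64(0.017))
0.96 [284. 196.] (array([ 0.4556, -0.2416]), np.float64(0.039))
tcp [ 0.4562 -0.2422  0.0854] held (array([ 0.4566, -0.2425]), np.float64(0.015))
0.7 [281. 198.] (array([ 0.4558, -0.2418]), np.float64(0.035))
```

Emit:
{"api": "carry_out", "payload": {"claw": [5,5,5,5,5,5,5,5,5,5,5], "delta_pos": [[0.05,0.05,0.3],[0,0,0.3],[0,0,0.3],[0,0,0.2],[0,0,0.2],[0,0,0.15],[0,0,0.15],[0,0,0.1],[0,0,0.1],[0,0,0],[0,0,0]], "angular": [[0,0,0],[0,0,0],[0,0,0],[0,0,0],[0,0,0],[0,0,0],[0,0,0],[0,0,0],[0,0,0],[0,0,0],[0,0,0]]}}

```text
clock: 32.15
position: [0.4554, -0.2416, 0.067]
ee_rot: [0.005, 3.141, -0.0]
force: [-0.0, 0.7, 1.8]
width: 0.66
gripper_force: 15.0
```

Emit:
{"api": "carry_out", "payload": {"claw": [5,6.3,6.6,7,8,9.18,9.18,9.18,9.18], "delta_pos": [[0,0,0.05],[0,0,0],[0,0,0],[0,0,0],[0,0,0],[0,0,0],[0,0,0],[0,0,0],[0,0,0]], "angular": [[0,0,0],[0,0,0],[0,0,0],[0,0,0],[0,0,0],[0,0,0],[0,0,0],[0,0,0],[0,0,0]]}}

```text
clock: 33.05
position: [0.4554, -0.2415, 0.0664]
ee_rot: [-0.004, -3.142, -0.0]
force: [0.4, 0.5, 0.1]
width: 0.998
gripper_force: 0.0
```

Emit:
{"api": "carry_out", "payload": {"claw": [9.18,9.18,9.18,9.18,9.18,9.18,9.18,9.18], "delta_pos": [[0,0,-0.5],[0,0,-1],[0,0,-1.5],[0,0,-2],[0,0,-2],[0,0,-1.5],[0,0,-0.7],[0,0,0]], "angular": [[0,0,0],[0,0,0],[0,0,0],[0,0,0],[0,0,0],[0,0,0],[0,0,0],[0,0,0]]}}

```text
clock: 33.85
position: [0.456, -0.2418, 0.1597]
ee_rot: [0.005, 3.139, -0.001]
force: [0.1, 0.7, -0.4]
width: 0.998
gripper_force: 0.0
```

Emit:
{"api": "carry_out", "payload": {"claw": [9.18,9.18,9.18,9.18,9.18,9.18,9.18,9.18,9.18,9.18,9.18,9.18,9.18,9.18,9.18,9.18,9.18], "delta_pos": [[-0.5,1.1,0],[-1,2.2,0],[-1.3,3,0],[-1.3,3,0],[-1.3,3,0],[-1.3,3,0],[-1.3,3,0],[-1.3,3,0],[-1.3,3,0],[-1.3,3,0],[-1.3,3,0],[-1,2,0],[-0.7,1.3,0],[-0.4,0.7,0],[0,0,0],[0,0,0],[0,0,0]], "angular": [[0,0,0],[0,0,0],[0,0,0],[0,0,0],[0,0,0],[0,0,0],[0,0,0],[0,0,0],[0,0,0],[0,0,0],[0,0,0],[0,0,0],[0,0,0],[0,0,0],[0,0,0],[0,0,0],[0,0,0]]}}

```text
clock: 35.55
position: [0.609, 0.0994, 0.1584]
ee_rot: [-0.008, -3.141, 0.001]
force: [-0.6, 0.3, 0.5]
width: 0.998
gripper_force: 0.0
```

```bash
python3 look.py cover .610 .101 0;python3 look.py cover .610 .101 0 |grep fit; python3 - <<'E'
from h import *
S=shot('scene');D=shot('side')
for p in (S,D):
    for l,g,z in [('dish_yellow',(.456,-.241),.034),('dish_blue',(.456,-.241),.059)]:
        R=masks(p,l,g,z)
        if R: print(l,fit(R,l,g,z))
cv2.imwrite('pics/c.png',np.hstack([cv2.resize(S['frame'][110:210,150:270],(480,400)),cv2.resize(D['frame'][230:330,270:350],(320,400))])[:,:,::-1])
E
```

```text
t 35.6 tcp [0.6091 0.0996 0.1585] cam [0.541 0.1   0.316] j [-0.27  0.48  0.04  1.68 -0.02  0.98  1.33]
[[-1.     0.005 -0.   ]
 [ 0.005  1.    -0.   ]
 [ 0.    -0.    -1.   ]]
seen 0.84 [282. 197.]
fit [0.6108 0.102 ] 0.058 tool shift cm [-0.17  0.24 15.85]
fit [0.611  0.1021] 0.053 tool shift cm [-0.16  0.18 15.86]
dish_yellow (array([ 0.45488156, -0.24623722]), np.float64(0.4560480841472577))
dish_blue (array([ 0.4497655 , -0.24978391]), np.float64(0.0427413411938099))
dish_yellow (array([ 0.45523047, -0.24185156]), np.float64(0.6345604808414727))
```

View pics/c.png

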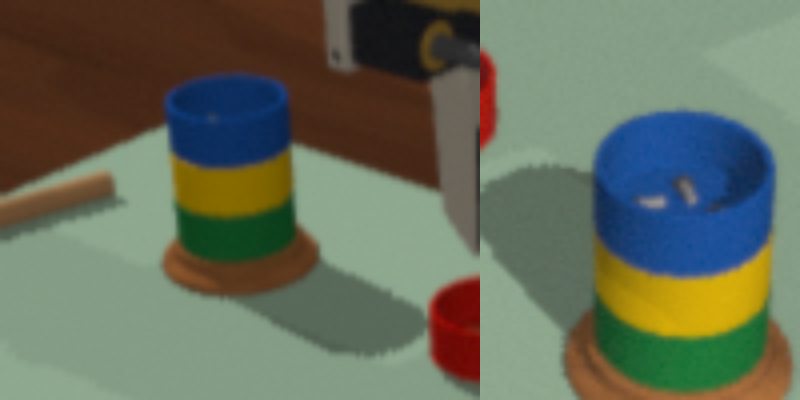

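Blue is seated squarely on yellow. Now grasping the cover by its knob.

Emit:
{"api": "carry_out", "payload": {"claw": [9.18,9.18,9.18,9.18,9.18,9.18,9.18,9.18,9.18,9.18,9.18,6,4,2.5,1.2,1,1,1,1,1], "delta_pos": [[-0.17,0.2,0.5],[0,0,1.5],[0,0,2],[0,0,2.5],[0,0,2.5],[0,0,2],[0,0,1.5],[0,0,1],[0,0,0.6],[0,0,0],[0,0,0],[0,0,0],[0,0,0],[0,0,0],[0,0,0],[0,0,0],[0,0,0],[0,0,0],[0,0,0],[0,0,0]], "angular": [[0,0,0],[0,0,0],[0,0,0],[0,0,0],[0,0,0],[0,0,0],[0,0,0],[0,0,0],[0,0,0],[0,0,0],[0,0,0],[0,0,0],[0,0,0],[0,0,0],[0,0,0],[0,0,0],[0,0,0],[0,0,0],[0,0,0],[0,0,0]], "force": 20}}

```text
clock: 38.15
position: [0.6111, 0.1031, 0.0174]
ee_rot: [0.004, 3.142, 0.0]
force: [-0.6, 0.1, -0.9]
width: 0.266
gripper_force: 0.0
```

Emit:
{"api": "carry_out", "payload": {"claw": [1,1,1,1,1], "delta_pos": [[0,0,0],[0,0,0],[0,0,0],[0,0,0],[0,0,0]], "angular": [[0,0,0],[0,0,0],[0,0,0],[0,0,0],[0,0,0]]}}

```text
clock: 38.65
position: [0.611, 0.103, 0.0174]
ee_rot: [-0.005, -3.142, -0.0]
force: [0.3, -0.2, 0.4]
width: 0.19
gripper_force: 20.0
```

Emit:
{"api": "carry_out", "payload": {"claw": [1,1,1,1,1,1,1,1,1,1,1], "delta_pos": [[0,0,-0.3],[0,0,-0.7],[0,0,-1.5],[0,0,-2],[0,0,-2],[0,0,-2],[0,0,-2],[0,0,-2],[0,0,-1.5],[0,0,-1],[0,0,-0.4]], "angular": [[0,0,0],[0,0,0],[0,0,0],[0,0,0],[0,0,0],[0,0,0],[0,0,0],[0,0,0],[0,0,0],[0,0,0],[0,0,0]]}}

```text
clock: 39.75
position: [0.6116, 0.1031, 0.1733]
ee_rot: [0.005, 3.139, 0.001]
force: [-0.3, -0.2, -0.7]
width: 0.185
gripper_force: 20.0
```

Emit:
{"api": "carry_out", "payload": {"claw": [1,1,1,1,1,1,1,1,1,1,1,1,1,1,1,1,1,1,1,1], "delta_pos": [[0.3,-0.6,0],[0.6,-1.4,0],[1,-2.2,0],[1.1,-2.5,0],[1.1,-2.5,0],[1.1,-2.5,0],[1.1,-2.5,0],[1.1,-2.5,0],[1.1,-2.5,0],[1.1,-2.5,0],[1.1,-2.5,0],[1.1,-2.5,0],[1.1,-2.5,0],[1.1,-2.3,0],[0.7,-1.8,0],[0.45,-0.9,0],[0.2,-0.4,0],[0.1,-0.2,0],[0,0,0],[0,0,0]], "angular": [[0,0,0],[0,0,0],[0,0,0],[0,0,0],[0,0,0],[0,0,0],[0,0,0],[0,0,0],[0,0,0],[0,0,0],[0,0,0],[0,0,0],[0,0,0],[0,0,0],[0,0,0],[0,0,0],[0,0,0],[0,0,0],[0,0,0],[0,0,0]]}}

```text
clock: 41.75
position: [0.456, -0.2436, 0.1714]
ee_rot: [0.002, 3.142, 0.001]
force: [-1.6, 0.5, -0.9]
width: 0.189
gripper_force: 20.0
```

```bash
cat > cov.py <<'E'
import sys
from h import *
p=shot('wrist',sys.argv[1] if len(sys.argv)>1 else None);s=arm.observe();t=np.array(s['position'])
rows=np.arange(420)[:,None]*np.ones((1,560)); cols=np.arange(560)[None]*np.ones((420,1))
z0=t[2]-.017;print('tcp',t.round(4))
occ=cv2.dilate(sil(p,'cover',*t[:2],z0,True)[::2,::2].astype(np.uint8),np.ones((7,7)))>0
for r in arm.trace('cover',p)[:1]:
    m=r['region'];print('cover',(np.array(r['centre'])*[560,420]).round(),fitv(p,'cover',m,(rows<240)&(rows>0),t[:2],z0))
for r in arm.trace('dish_blue',p)[:2]:
    print('blue',(np.array(r['centre'])*[560,420]).round(),fitv(p,'dish_blue',r['region'],~occ&(rows<232),(.456,-.2418),.059))
E
python3 cov.py w5.png; python3 cov.py
```

```text
tcp [ 0.456  -0.2437  0.1714]
cover [278. 228.] (array([ 0.4564, -0.2438]), np.float64(0.041))
blue [488. 241.] (array([ 0.456 , -0.2418]), np.float64(1.0))
blue [282. 190.] (array([ 0.4549, -0.2421]), np.float64(0.033))
tcp [ 0.4558 -0.244   0.1714]
blue [488. 240.] (array([ 0.456 , -0.2418]), np.float64(1.0))
blue [279. 188.] (array([ 0.4554, -0.2421]), np.float64(0.032))
```

View pics/w5.png

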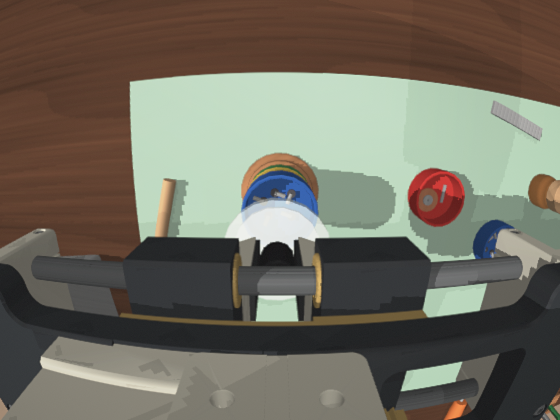

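The cover (278,235) is held level over blue (280,190). Descending close.

Emit:
{"api": "carry_out", "payload": {"claw": [1,1,1,1,1,1,1,1,1], "delta_pos": [[0.06,0.18,0.3],[0,0,1],[0,0,1.3],[0,0,1.2],[0,0,0.8],[0,0,0.5],[0,0,0.3],[0,0,0],[0,0,0]], "angular": [[0,0,0],[0,0,0],[0,0,0],[0,0,0],[0,0,0],[0,0,0],[0,0,0],[0,0,0],[0,0,0]]}}

```text
clock: 42.95
position: [0.4552, -0.2428, 0.1177]
ee_rot: [0.005, 3.141, -0.0]
force: [0.2, 0.0, -0.8]
width: 0.191
gripper_force: 20.0
```

```bash
python3 cov.py; python3 cov.py
```

```text
tcp [ 0.4553 -0.2428  0.1178]
cover [279. 227.] (array([ 0.4557, -0.2432]), np.float64(0.047))
blue [281. 194.] (array([ 0.4554, -0.242 ]), np.float64(0.059))
tcp [ 0.4552 -0.2428  0.1178]
cover [276. 229.] (array([ 0.4558, -0.2429]), np.float64(0.043))
blue [280. 193.] (array([ 0.4553, -0.2419]), np.float64(0.039))
```

Emit:
{"api": "carry_out", "payload": {"claw": [1,1,1,1,1,1,1,1,1,1,1], "delta_pos": [[0.03,0.09,0.3],[0,0,0.3],[0,0,0.2],[0,0,0.2],[0,0,0.2],[0,0,0.15],[0,0,0.1],[0,0,0.1],[0,0,0.05],[0,0,0],[0,0,0]], "angular": [[0,0,0],[0,0,0],[0,0,0],[0,0,0],[0,0,0],[0,0,0],[0,0,0],[0,0,0],[0,0,0],[0,0,0],[0,0,0]]}}

```text
clock: 44.35
position: [0.4547, -0.2418, 0.1014]
ee_rot: [0.004, 3.142, 0.0]
force: [1.1, 0.2, -0.5]
width: 0.189
gripper_force: 20.0
```

Emit:
{"api": "carry_out", "payload": {"claw": [1,1,2,2.3,2.7,3.5,4.5,5,5,5], "delta_pos": [[0,0,0.04],[0,0,0],[0,0,0],[0,0,0],[0,0,0],[0,0,0],[0,0,0],[0,0,0],[0,0,0],[0,0,0]], "angular": [[0,0,0],[0,0,0],[0,0,0],[0,0,0],[0,0,0],[0,0,0],[0,0,0],[0,0,0],[0,0,0],[0,0,0]]}}

```text
clock: 45.35
position: [0.4547, -0.2418, 0.101]
ee_rot: [0.005, 3.142, 0.0]
force: [0.0, -0.8, 0.2]
width: 0.546
gripper_force: 0.0
```

Emit:
{"api": "carry_out", "payload": {"claw": [5,5,5,5,5,5,5,5,5,5,5,5,5,5], "delta_pos": [[0,0,-0.5],[0,0,-1],[0,0,-1.5],[0,0,-2],[0,0,-2],[0,0,-1.5],[0,0,-0.5],[-2,1,0],[-3,2,0],[-3,2,0],[-2,1,0],[0,0,0],[0,0,0],[0,0,0]], "angular": [[0,0,0],[0,0,0],[0,0,0],[0,0,0],[0,0,0],[0,0,0],[0,0,0],[0,0,0],[0,0,0],[0,0,0],[0,0,0],[0,0,0],[0,0,0],[0,0,0]]}}

```text
clock: 46.75
position: [0.5537, -0.1831, 0.1909]
ee_rot: [-0.007, -3.141, 0.001]
force: [-0.1, 0.2, 0.1]
width: 0.545
gripper_force: 0.0
```

```bash
python3 - <<'E'
from h import *
S=shot('scene');D=shot('side')
for p in (S,D):
    R=masks(p,'cover',(.456,-.241),.084)
    if R: print(fit(R,'cover',(.456,-.241),.084))
cv2.imwrite('pics/d.png',np.hstack([cv2.resize(S['frame'][90:210,150:270],(400,400)),cv2.resize(D['frame'][200:330,250:380],(400,400))])[:,:,::-1])
E
```

```text
(array([ 0.45079276, -0.24964663]), np.float64(0.06518443658413342))
(array([ 0.45597154, -0.24135491]), np.float64(0.0698211194460473))
```

View pics/d.png

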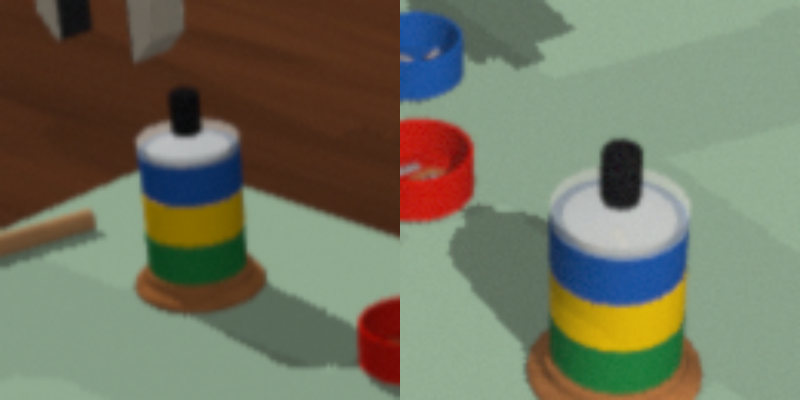

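Both crops show the full stack seated and level with the gripper clear. Handing in.

```bash
python3 -c "
from cell import arm
print(arm.sign_off())"
```

```text
the job is handed in; nothing more can be done
None
```

The stack is on the stand in order (green, yellow, blue, cover); the last camera views show it seated and level with the gripper clear, and the job is handed in, though no verdict came back.

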